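# Knock a stuck plaster bar out of its mould

## Robot

A 6-joint arm with a two-finger parallel gripper is mounted at the origin on a cart in front of the work surface, level with it; the furniture and walls round the work are solid. World frame = base frame: x ahead of the robot, y to its left, z up, the work surface at z = 0. Lengths are in m, angles in rad, forces in N, time in s.
With the tool pointing down it reaches from about 0.275 to 0.75 m from the base axis. Payload 10.2 kg.
Tool frame: the origin (TCP) lies at the very end of the fingers, on their centre line; the grasp point (between the pads) lies 19 mm behind it; z points along the fingers, y is the line along which they close (so a half turn about z gives the same grasp; the last joint's range is limited). The gripper opens to 85 mm and grips with 20 to 120 N. Pads are 22 mm wide; open, the fingers measure 114 mm over their backs; the gripper's body (76 mm by 85 mm) begins 54 mm behind the grasp point. The pads swing forward as they close: fully open they stand 13 mm farther back than shut.
Start: joints at [1.119, 0.313, 1.498, -0, 1.331, -0.223], TCP at [0.119, 0.511, 0.231] pointing down, gripper open.
Joint ranges: [-2.94, 2.94], [-0.97, 2.17], [0.19, 2.56], [-1.23, 4.37], [0.02, 3.11], [-2.88, 2.88]. Speed limits (rad/s): [2.39, 2.39, 3.01, 3.14, 3.14, 3.14].

## Interface

Orientations are given as a unit quaternion [x, y, z, w].
In Python, from plant import env, vision, workorder gives the robot as it stands.
- The arm moves only by the tool carry_out, never from a script. Its argument "rows" is text: rows parted by semicolons, each of 7 numbers parted by spaces: the shift along the tool's x, y, z scaled (see below), then the turn, a rotation vector about the tool's x, y, z scaled (see below), then the gripper command: -1 is shut, 1 is fully open, values between are in proportion. A call has 1 to 20 rows; each row is the pose to reach, as a shift and turn from the pose commanded when the call began, along the tool's axes at that moment; what a row does not reach only later rows make up. The controller multiplies each number of a shift by 1000 mm and each number of a turn by 90 degrees. A row lasts 1/10 s, in which the tool goes at most 50 mm and 8.59 degrees, less where a joint would pass 70% of its speed; a pose out of reach is approached as far as the arm can. A call with a number of a shift or a turn outside -1 to 1 is refused whole. A call with a gripper value outside its range is refused whole. The fingers move at their own pace and stop on an object; "newtons" is the grip in N (left out, the last holds). Time passes only in rows, so rows that repeat a pose let the fingers close. It gives the time, the measured TCP pose, the force, the opening and the grip force at its end, in the units of the state.
- env.read_state(): the state, without advancing time (a new reading comes with each control period).
- vision.grab_frame(name): name is "side" or "top"; returns a dict with "pixels" (420x560x3 uint8, red, green, blue), "mtx" (3x3 intrinsics, pixels), "rvec" (rotation vector, rad) and "tvec" (3), from world to camera coordinates, as OpenCV has them. Camera axes: x right, y down, z forward; pixel columns grow to the right and rows downward; lengths in m; the calibration is good to about 2 mm. A picture is of the moment at which its call begins. There is no depth.
- workorder.sign_off(): hands the job in; it is judged then, once.
The state is a dict: "time_s": time; "joint_positions": joint angles; "qd": joint speeds; "joint_efforts": joint torques, N m; "tcp_pos": TCP position; "tool_rot": TCP orientation; "wrist_force": force on the tool from outside, world axes, zero at the start; "ft_torque": the same for the moment, N m; "finger_gap": finger opening in m; "finger_force": force on a finger pad.
Only numpy, scipy, OpenCV 4.12 (cv2) and the standard library are available. Lean on these libraries where they do the work, as an engineer would, in place of code of your own. Each camera call takes 0.05 s, during which the arm holds its last target. There are 200 camera calls.

## Task

The plaster bar has set tight in its knock-out mould. Using the mallet, drive it forward out of its grip with light taps on the two knock-out pins, left and right in turn so that it walks out square and never wedges; never strike the plaster itself, and do not take hold of the bar or push the pins with the gripper while it is still stuck. Then lay the mallet down on the table, lift the loosened bar out and lay it flat on the slatted drying rack, leaving the other things on the bench where they are.

Things in the scene. Friction and masses are not known exactly. Their poses are not given: they have to be found in the camera images.
- mould: Wooden knock-out mould screwed to the bench. Origin: centre of the underside, below the middle of the bar as cast. x: the way the bar is driven out (away from the robot, within 0.25 rad), y left, z up. Base board 10 mm thick, x -40 to 72, y +-112 mm. Back wall (x -36 to -18) and end cheeks (x -18 to 18, inner faces about y = +-80.3) rise to z = 38 mm. Front board off: the bar leaves forward.
- notch (a point): Middle of the 64 mm wide notch in the mould's back wall, on the base board's top (mould x = -27, y = 0, z = 10 mm). Here a finger can get down behind the bar.
- liner_left_end (a point): Front end of the left grey liner strip, at the left end of the bar (mould x = -4.5, y = 80, z = 24 mm). One such strip in each cheek, 13.5 mm long from the back wall, grips the swollen cast; once the bar's middle has gone about 15 mm forward with the bar near square, both ends are past the strips and it is loose.
- left_stud (a point): Tip of a fixed 6 mm steel stud that sticks out 22 mm from the front of the left cheek (mould x = 40, y = 94, z = 24 mm); its twin is at y = -94 mm.
- bar: White plaster bar, 35 x 160 x 28 mm, about 0.19 kg, fragile. Origin: centre of its underside; y along its length. As cast it lies on the base board, axes along the mould's. A pin moves its end at about 9 to 17 N, varying from cast to cast; when one end leads the other too far (somewhere about 2 to 6 mm between the pins) the bar wedges and the force climbs. Over 28 N on a pin cracks it.
- left_bush (a point): Centre of the brass bushing of the left knock-out pin, on the back wall's outer face, fixed (mould x = -36, y = 60, z = 24 mm). The steel pin slides through it along the mould's x and ends towards the robot in a flat striking disc, 26 mm across, 8 mm thick. Disc face 38 mm out from here: the pin's tip is flush with the wall's inner face, 0.5 mm from the bar as cast.
- right_bush (a point): The same for the right knock-out pin (mould y = -60 mm). Both start 1 to 5 mm farther out than flush, unequally; a loose pin slides at about 1.5 N and stays where it is left. A pin can be driven in 24 mm past flush. Driven in, it pushes its end of the bar forward; the bar does not follow it back.
- mallet: Joiner's mallet, 0.55 kg, lying on the table. Origin: centre of its underside, z up. Wooden head 136 mm along x (striking faces at x = +-68 mm), y -156 to -78, z 0 to 62 mm; the handle, up to 28 mm thick, runs along y to +173 mm, its axis 31 mm above the underside. Centre of mass near y = -89 mm.
- mallet_head (a point): Centre of the mallet's head, 31 mm above the table when the mallet lies on it.
- rack: Slatted wooden drying rack, fixed, 130 x 200 mm, the slats' tops 22 mm above the table. Origin: centre of its underside; x across, y along its length.
- clay: Brown lump of clay, 60 x 60 x 46 mm, bystander. Origin at the underside's centre.
- acorn: White plaster acorn, 45 x 61 x 40 mm, bystander. Origin at the underside's centre.
- spatula: Steel spatula with wooden handle, 22 x 238 x 21 mm, bystander. Origin at the underside's centre.

How it is judged:
By the outcome, as a careful person would: the job done as asked, in the order asked, and still so for the second after the job is handed in, with the robot touching nothing.
It also fails if it takes over 67 s, if anything falls off the work surface, if the arm or the gripper's body presses on something with over 40 N, if the wrist force passes 120 N, or if a joint passes its speed limit or range.

## Working session

There is one attempt and no reset: what is moved stays moved. The work goes in short steps, Python scripts to look and compute and a tool call to move; the robot and the scene stay as the last step left them, time stands still between calls to the robot, and variables do not carry over. Pictures are saved under pics/ and viewed, at most 10 in all, crops included, and the job is handed in when it is done.

Besides the shell and the picture viewer there is one more tool, called as name(argument=value, ...), one argument or row to a line, values as JSON. carry_out: Moves the arm, as the interface text tells. Shifts and turns lie within -1 to 1; 1 stands for 1000 mm of shift or 90 degrees of turn. Its arguments: {"type":"object","properties":{"rows":{"type":"string"},"newtons":{"type":"number"}},"required":["rows"]}

```bash
mkdir -p pics; ls
python3 - <<'E'
from plant import env, vision, workorder
import cv2
s=env.read_state()
for k,v in s.items(): print(k,v)
for n in("top","side"):
    f=vision.grab_frame(n); cv2.imwrite(f"pics/{n}0.png",f["pixels"][:,:,::-1])
    R=cv2.Rodrigues(f["rvec"])[0]; print(n,f["mtx"],-R.T@f["tvec"].ravel(),R)
E
```

```text
pics
time_s 0.0
joint_positions [ 1.11865464e+00  3.13425300e-01  1.49844806e+00  9.66538845e-06
  1.33100091e+00 -2.23422747e-01]
qd [-0.00080689 -0.00061626 -0.00161988  0.00108747 -0.00251189 -0.00100328]
joint_efforts [ 1.82471162e-03 -4.12268007e+01 -2.59739774e+01 -7.69285316e-05
  4.22099591e-03  1.79113172e-06]
tcp_pos [0.11893717 0.51108161 0.23074359]
tool_rot [ 1.14111486e-01  9.93467744e-01 -6.03042194e-04 -2.16789467e-04]
wrist_force [ 0.3541154  -0.26597722  0.46978564]
ft_torque [-0.04522872 -0.00991183  0.03839057]
finger_force 0.0
finger_gap 0.08548552250214145
top [[434.12205548   0.         272.60416383]
 [  0.         434.12205548 214.7000989 ]
 [  0.           0.           1.        ]] [ 0.46832656 -0.00351299  1.10772589] [[-0.01763271 -0.99961943 -0.02121513]
 [-0.99757408  0.01901784 -0.06696472]
 [ 0.0673427   0.01998289 -0.99752977]]
side [[446.74446267   0.         291.45885931]
 [  0.         446.74446267 202.56532032]
 [  0.           0.           1.        ]] [-0.05259747 -0.95199957  0.74774935] [[ 8.64715383e-01 -5.02262185e-01 -5.93965766e-05]
 [-2.67287689e-01 -4.60073429e-01 -8.46693410e-01]
 [ 4.25234756e-01  7.32164693e-01 -5.32081070e-01]]
```

View pics/top0.png

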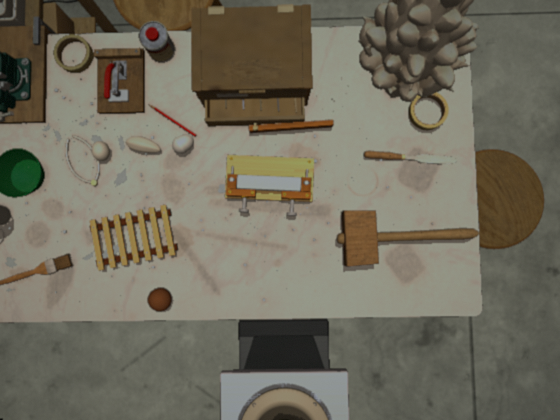

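View pics/side0.png

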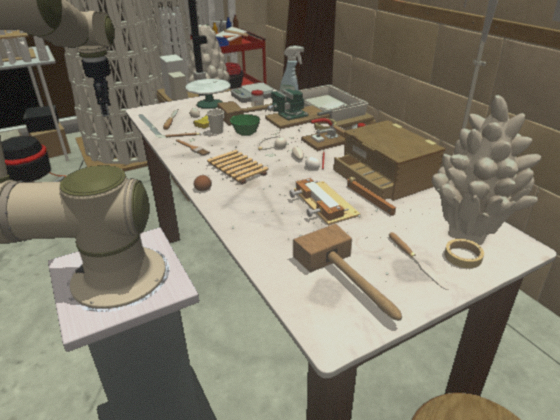

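The top view shows the mould at about (270,178) with its discs at (244,211) and (292,214). The mallet head is at (360,238) with its handle to the right, and the rack is at (133,238). The side view agrees. I'll zoom in on the mould in both views.

Run:
```python
import cv2,numpy as np
t=cv2.imread("pics/top0.png");s=cv2.imread("pics/side0.png")
a=cv2.resize(t[145:225,215:325],None,fx=5,fy=5,interpolation=cv2.INTER_CUBIC)
b=cv2.resize(s[170:230,275:365],None,fx=5,fy=5,interpolation=cv2.INTER_CUBIC)
im=np.zeros((600,800,3),np.uint8); im[:400,:550]=a; im[:,550:]=0; im[400:600,:450]=b[50:250]
cv2.imwrite("pics/c1.png",im)
```

```text
(no output)
```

View pics/c1.png

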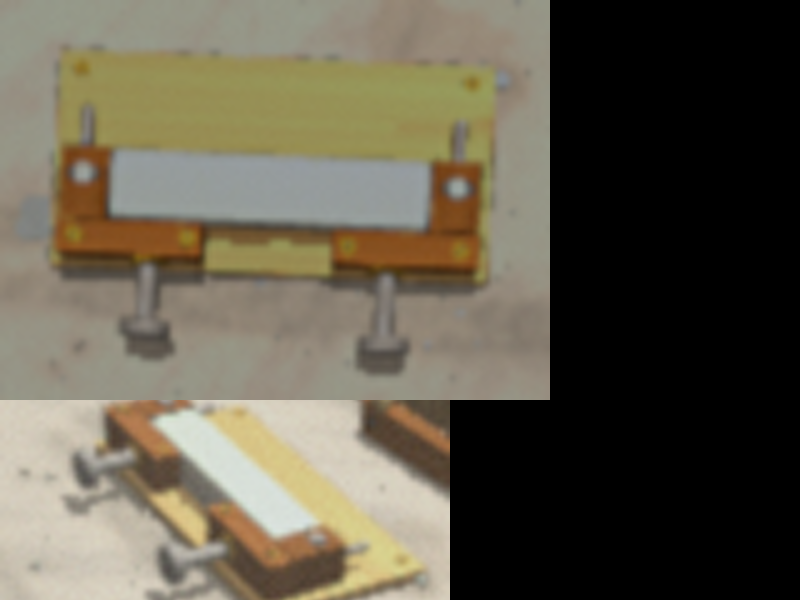

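The crop shows the bar's top corners at (110,150), (432,163), (428,231) and (108,218), and the base corners at (62,52) and (495,70). The disc faces are near row 325 on the left and 348 on the right, all in crop pixels. Next I'll fit the poses.

```bash
cat > h.py <<'E'
import cv2,numpy as np
from plant import env,vision,workorder
def ray(f,uv,z):
    R=cv2.Rodrigues(f["rvec"])[0];c=-R.T@f["tvec"].ravel()
    uv=np.atleast_2d(np.float64(uv)); d=np.c_[uv,np.ones(len(uv))]@np.linalg.inv(f["mtx"]).T@R
    return c+d*((z-c[2])/d[:,2])[:,None]
def blob(f,lo,hi,box,n=1):   # HSV mask in box (u0,v0,u1,v1) -> largest contours, full image px
    u0,v0,u1,v1=box; h=cv2.cvtColor(np.ascontiguousarray(f["pixels"][v0:v1,u0:u1]),cv2.COLOR_RGB2HSV)
    h=cv2.inRange(h,np.array(lo),np.array(hi))
    cs=sorted(cv2.findContours(h,cv2.RETR_EXTERNAL,cv2.CHAIN_APPROX_NONE)[0],key=cv2.contourArea)[::-1][:n]
    return [c[:,0,:]+[u0,v0] for c in cs]
def rect(f,c,z):             # centre, size, yaw (long side) on plane z
    p=ray(f,c,z)[:,:2]; (x,y),s,a=cv2.minAreaRect((p*1000).astype(np.float32))
    return np.round([x,y],1),np.round(s,1),round(a,2)
E
python3 - <<'E'
from h import *
f=vision.grab_frame("top");P=f["pixels"];H=cv2.cvtColor(P,cv2.COLOR_RGB2HSV)
for n,(u,v) in dict(bar=(268,183),head=(360,238),handle=(420,238),slat=(133,240),base=(270,165),table=(300,250),cheek=(232,182),pin=(244,211)).items(): print(n,H[v,u])
s=lambda uv:np.array(uv)/5+[215,145]-.4
bt=ray(f,s([(110,150),(432,163),(428,231),(108,218)]),.038)*1000
bs=ray(f,s([(62,52),(495,70),(486,283),(53,270)]),.010)*1000
for n,p in(("bar",bt),("base",bs)):
    print(n,p.round(1)[:,:2].tolist(),p.mean(0).round(1), 'yaw',np.degrees([np.arctan2(*(-(p[0]-p[1])[:2]*[1,-1])),np.arctan2(*(-(p[3]-p[2])[:2]*[1,-1]))]))
d=ray(f,s([(146,320),(147,352),(382,342),(382,370)]),.024)*1000; print(d.round(1))
E
```

```text
bar [ 86  11 156]
head [ 16 149 118]
handle [ 17 140  89]
slat [ 21 135 151]
base [ 27 110 151]
table [ 28  26 149]
cheek [ 13 174 123]
pin [ 13  28 108]
bar [[642.3, 105.8], [632.4, -54.2], [598.5, -51.5], [608.3, 107.2]] [620.4  26.8  38. ] yaw [-3.53168528 -3.50264891]
base [[698.1, 132.7], [683.9, -88.7], [574.8, -81.5], [585.8, 138.5]] [635.7  25.3  10. ] yaw [-3.66247101 -2.86049164]
[[558.2  90.2  24. ]
 [542.1  89.9  24. ]
 [544.9 -27.9  24. ]
 [530.8 -27.6  24. ]]
```

Run:
```python
from h import *
f=vision.grab_frame("top");g=vision.grab_frame("side")
head,=blob(f,(8,90,40),(24,255,255),(325,195,380,280)); print("head",rect(f,head,.062))
hd,=blob(f,(8,80,30),(24,255,255),(384,215,485,260)); p=hd
print("handle px",hd.min(0),hd.max(0))
P=ray(f,hd,.031)*1000; v=cv2.fitLine(P[:,:2].astype(np.float32),cv2.DIST_L2,0,.01,.01).ravel(); print("handle line",v,P.min(0),P.max(0), np.degrees(np.arctan2(v[1],v[0])))
u0,v0,u1,v1=85,195,185,280
H=cv2.cvtColor(np.ascontiguousarray(f["pixels"][v0:v1,u0:u1]),cv2.COLOR_RGB2HSV);m=cv2.inRange(H,np.array((15,80,60)),np.array((30,255,255)))
pts=np.argwhere(m)[:,::-1]+[u0,v0]; print("rack",rect(f,pts,.022))
t=f["pixels"][:,:,::-1]
a=cv2.resize(t[195:285,325:490],None,fx=4,fy=4,interpolation=cv2.INTER_CUBIC)
im=np.zeros((600,800,3),np.uint8); im[:360,:660]=a
im[360:600,:280]=cv2.resize(t[200:280,88:182],(280,240))
s=g["pixels"][:,:,::-1]; im[360:600,300:780]=cv2.resize(s[225:325,255:455],(480,240))
cv2.imwrite("pics/c2.png",im)
```

```text
head (array([ 478.1, -186.2]), array([100.5, 131.7]), 88.9)
handle px [384 215] [484 247]
handle line [ 4.5486562e-02 -9.9896497e-01  4.8628717e+02 -4.0020084e+02] [ 451.88521436 -502.15252134   31.        ] [ 530.5907017  -255.17011252   31.        ] -87.39291
rack (array([491.5, 373.5]), array([130.7, 201.3]), 10.67)
```

View pics/c2.png

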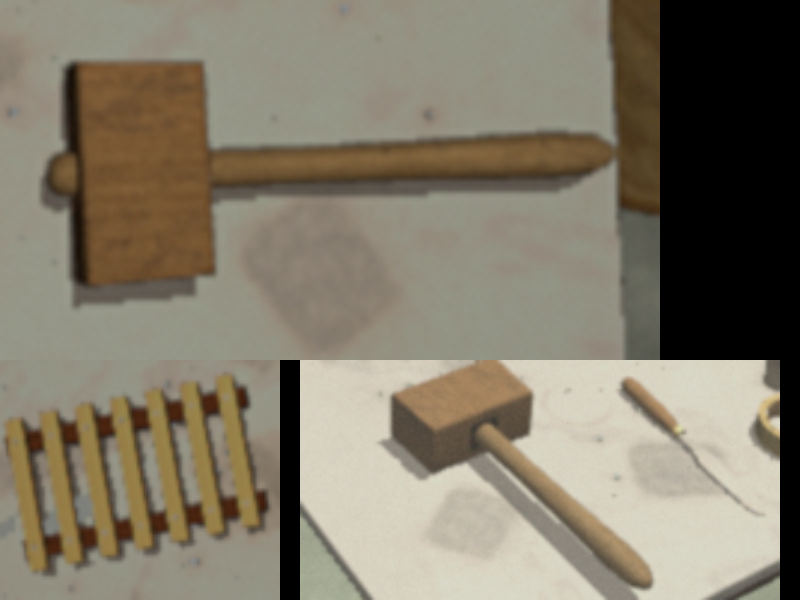

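The crop shows the head's top-face corners at (76,62), (204,62), (214,272) and (88,284). The handle axis runs from (215,167) to (600,151). The rack is tilted about 10° anticlockwise.

Run:
```python
from h import *
f=vision.grab_frame("top")
s=lambda uv:np.array(uv)/4+[325,195]-.375
p=ray(f,s([(78,62),(204,62),(214,272),(89,284)]),.062)*1000; print(p.round(1),p.mean(0))
print((p[0]-p[3]),(p[1]-p[2]),(p[0]-p[1]),(p[3]-p[2]))
q=ray(f,s([(220,168),(300,164),(400,160),(500,156),(560,153),(616,152),(47,172)]),.031)*1000; print(q.round(1))
```

```text
[[ 546.7 -155.    62. ]
 [ 545.2 -230.5   62. ]
 [ 419.6 -232.2   62. ]
 [ 413.7 -157.7   62. ]] [ 481.30323281 -193.84865038   62.        ]
[132.96518513   2.73739731   0.        ] [125.62884165   1.73157899   0.        ] [ 1.45584587 75.47578046  0.        ] [-5.88049761 74.46996214  0.        ]
[[ 481.8 -244.8   31. ]
 [ 483.4 -293.9   31. ]
 [ 484.8 -355.1   31. ]
 [ 486.1 -416.2   31. ]
 [ 487.3 -452.8   31. ]
 [ 487.3 -486.9   31. ]
 [ 481.3 -138.5   31. ]]
```

```bash
cat >> h.py <<'E'
from scipy.spatial.transform import Rotation as Ro
def go(x,y,z,yaw,base=None):   # mm, deg (tool y heading); tool down -> move numbers; base=(x,y,z,yaw) overrides measured
    def R(yw):
        c,s=np.cos(np.radians(yw)),np.sin(np.radians(yw)); return Ro.from_matrix(np.array([[-s,c,0],[c,s,0],[0,0,-1]]).T) if 0 else Ro.from_matrix(np.column_stack([[-s,c,0],[c,s,0],[0,0,-1]]))
    if base is None: st=env.read_state(); p=np.array(st["tcp_pos"])*1000; R0=Ro.from_quat(st["tool_rot"])
    else: p=np.array(base[:3],float); R0=R(base[3])
    d=R0.inv().apply(np.array([x,y,z])-p)/1000; r=(R0.inv()*R(yaw)).as_rotvec()/(np.pi/2)
    print("shift",d.round(4),"turn",r.round(4))
def st():
    s=env.read_state(); R0=Ro.from_quat(s["tool_rot"]).as_matrix()
    print(round(s["time_s"],2),"tcp",(np.array(s["tcp_pos"])*1000).round(2),"yaw",np.degrees(np.arctan2(R0[1,1],R0[0,1])).round(2),"F",np.round(s["wrist_force"],2),"T",np.round(s["ft_torque"],2),"gap",round(s["finger_gap"],4),"ff",round(s["finger_force"],1))
E
sed -i 's/return Ro.from_matrix(np.array(.*if 0 else /return /' h.py
python3 - <<'E'
from h import *
st(); go(482.2,-255,120,1.4); go(482.2,-255,12,1.4)
E
```

```text
0.3 tcp [119.05 511.26 231.11] yaw 76.89 F [ 0.63  0.04 -0.19] T [0.04 0.   0.  ] gap 0.0856 ff 0.0
shift [-0.5275 -0.6639  0.1113] turn [-3.000e-04  1.000e-04  8.388e-01]
shift [-0.5275 -0.6638  0.2193] turn [-3.000e-04  1.000e-04  8.388e-01]
```

carry_out(
  rows="-0.5275 -0.664 0.111 0 0 0.839 1;-0.5275 -0.664 0.111 0 0 0.839 1;-0.5275 -0.664 0.111 0 0 0.839 1;-0.5275 -0.664 0.111 0 0 0.839 1;-0.5275 -0.664 0.111 0 0 0.839 1;-0.5275 -0.664 0.111 0 0 0.839 1;-0.5275 -0.664 0.111 0 0 0.839 1;-0.5275 -0.664 0.111 0 0 0.839 1;-0.5275 -0.664 0.111 0 0 0.839 1;-0.5275 -0.664 0.111 0 0 0.839 1;-0.5275 -0.664 0.111 0 0 0.839 1;-0.5275 -0.664 0.111 0 0 0.839 1;-0.5275 -0.664 0.111 0 0 0.839 1;-0.5275 -0.664 0.111 0 0 0.839 1;-0.5275 -0.664 0.111 0 0 0.839 1;-0.5275 -0.664 0.111 0 0 0.839 1;-0.5275 -0.664 0.111 0 0 0.839 1;-0.5275 -0.664 0.111 0 0 0.839 1;-0.5275 -0.664 0.111 0 0 0.839 1;-0.5275 -0.664 0.111 0 0 0.839 1",
  newtons=120,
)

```text
time_s: 2.3
tcp_pos: [0.4819, -0.254, 0.1203]
tool_rot: [0.698, 0.716, 0.0, -0.0]
wrist_force: [0.8, 0.6, 0.4]
finger_gap: 0.0856
finger_force: 0.0
```

Run:
```python
from h import *
f=vision.grab_frame("top");g=vision.grab_frame("side");st(); go(482.2,-255,11,1.4)
im=np.zeros((600,800,3),np.uint8)
im[:400,:520]=cv2.resize(f["pixels"][180:280,320:450,::-1],(520,400)); im[300:600,400:800]=cv2.resize(g["pixels"][195:320,270:437,::-1],(400,300))
cv2.imwrite("pics/c3.png",im)
```

```text
2.4 tcp [ 482.07 -253.85  120.77] yaw 1.45 F [ 0.19 -0.38 -0.06] T [0.02 0.02 0.02] gap 0.0853 ff 0.0
shift [-1.100e-03  1.000e-04  1.098e-01] turn [0.0001 0.     0.0006]
```

View pics/c3.png

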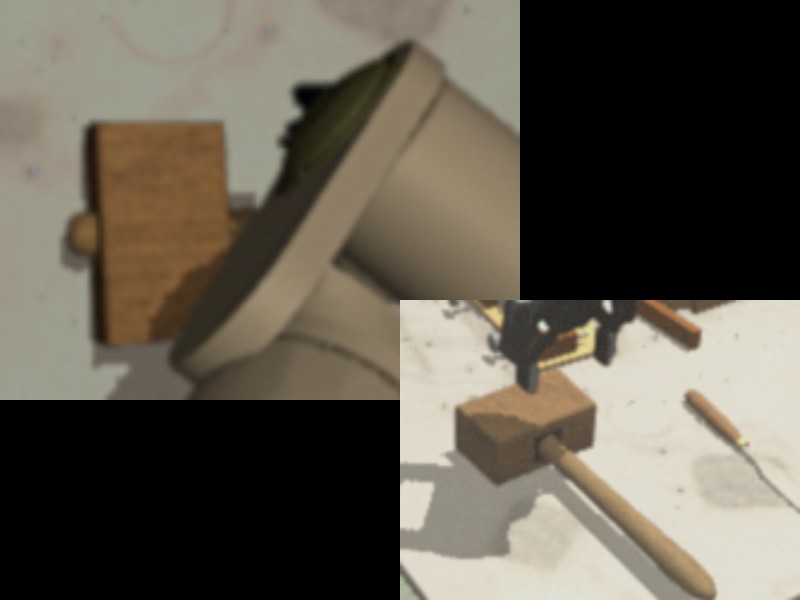

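The gripper straddles the handle next to the head. I'll go down, grip, and lift a little.

carry_out(
  rows="0 0 0.04 0 0 0 1;0 0 0.08 0 0 0 1;0 0 0.1 0 0 0 1;0 0 0.109 0 0 0 1;0 0 0.109 0 0 0 1;0 0 0.109 0 0 0 -1;0 0 0.109 0 0 0 -1;0 0 0.109 0 0 0 -1;0 0 0.109 0 0 0 -1;0 0 0.109 0 0 0 -1;0 0 0.109 0 0 0 -1;0 0 0.109 0 0 0 -1;0 0 0.109 0 0 0 -1",
  newtons=120,
)

```text
time_s: 3.7
tcp_pos: [0.4824, -0.2554, 0.0121]
tool_rot: [0.698, 0.716, -0.0, 0.0]
wrist_force: [-1.9, 1.1, 6.5]
finger_gap: 0.0255
finger_force: 117.4
```

Run:
```python
from h import *
st()
```

```text
3.7 tcp [ 482.4  -255.38   12.12] yaw 1.4 F [-1.92  1.09  6.53] T [0.04 0.49 0.12] gap 0.0255 ff 117.4
```

carry_out(
  rows="0 0 -0.003 0 0 0 -1;0 0 -0.006 0 0 0 -1;0 0 -0.006 0 0 0 -1;0 0 -0.006 0 0 0 -1",
)

```text
time_s: 4.1
tcp_pos: [0.4821, -0.2549, 0.0171]
tool_rot: [0.699, 0.716, -0.0, -0.0]
wrist_force: [0.3, -0.2, -5.8]
finger_gap: 0.0252
finger_force: 118.2
```

Run:
```python
from h import *
st(); go(447,-253,17,-3.5); go(447,-68.2,17,-3.5)
```

```text
4.1 tcp [ 482.1  -254.86   17.07] yaw 1.39 F [ 0.27 -0.2  -5.85] T [-0.22  0.01  0.02] gap 0.0252 ff 118.2
shift [ 0.0027 -0.035   0.0001] turn [-0.0002 -0.0002  0.0543]
shift [ 1.875e-01 -3.060e-02  1.000e-04] turn [-0.0002 -0.0002  0.0543]
```

carry_out(
  rows="0.003 -0.018 -0.001 0 0 0.027 -1;0.003 -0.035 -0.002 0 0 0.054 -1;0.04 -0.035 -0.002 0 0 0.054 -1;0.08 -0.034 -0.002 0 0 0.054 -1;0.12 -0.033 -0.002 0 0 0.054 -1;0.16 -0.032 -0.002 0 0 0.054 -1;0.18 -0.031 -0.002 0 0 0.054 -1;0.1875 -0.0305 -0.002 0 0 0.054 -1;0.1875 -0.0305 -0.002 0 0 0.054 -1;0.1875 -0.0305 -0.002 0 0 0.054 -1",
)

```text
time_s: 5.1
tcp_pos: [0.4475, -0.0691, 0.0193]
tool_rot: [0.728, 0.685, -0.0, 0.0]
wrist_force: [-0.0, -0.2, -6.1]
finger_gap: 0.0252
finger_force: 118.8
```

Run:
```python
from h import *
st()
f=vision.grab_frame("top");g=vision.grab_frame("side");st()
im=np.zeros((600,800,3),np.uint8)
im[:440,:600]=cv2.resize(f["pixels"][150:260,210:360,::-1],(600,440)); im[300:600,400:800]=cv2.resize(g["pixels"][165:290,260:427,::-1],(400,300))
cv2.imwrite("pics/c4.png",im)
```

```text
5.1 tcp [447.47 -69.13  19.32] yaw -3.5 F [-0.04 -0.18 -6.13] T [-0.22  0.03 -0.01] gap 0.0252 ff 118.8
5.2 tcp [447.38 -69.31  19.27] yaw -3.55 F [ 0.11  0.53 -4.94] T [-0.19  0.03  0.05] gap 0.0257 ff 118.8
```

View pics/c4.png

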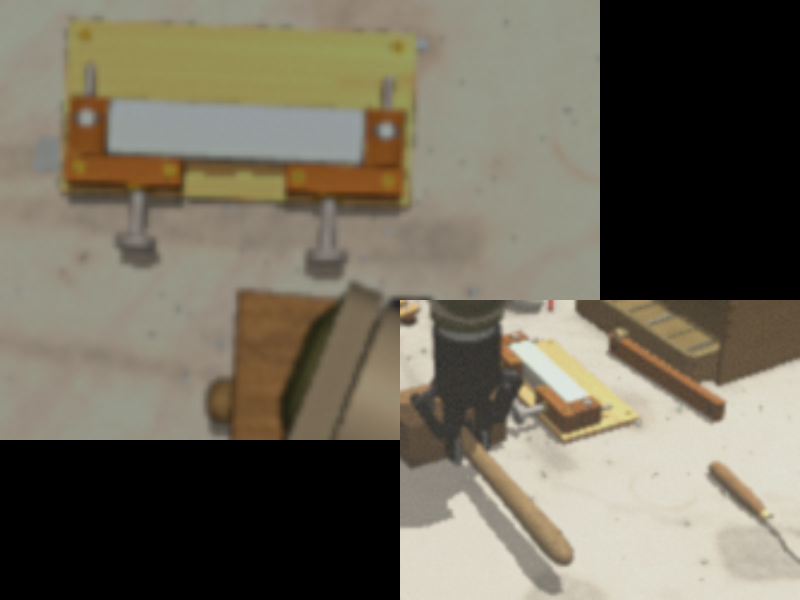

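The mallet hangs level, squared to the mould, with its face in line with the right disc. I'll feel forward to find where the right pin meets the bar.

carry_out(
  rows="0 0.008 0 0 0 0 -1;0 0.014 0 0 0 0 -1;0 0.017 0 0 0 0 -1;0 0.018 0 0 0 0 -1;0 0.019 0 0 0 0 -1;0 0.02 0 0 0 0 -1;0 0.021 0 0 0 0 -1;0 0.021 0 0 0 0 -1",
)

```text
time_s: 6.0
tcp_pos: [0.4682, -0.0696, 0.0193]
tool_rot: [0.728, 0.685, -0.0, 0.0]
wrist_force: [-0.4, -1.1, -5.5]
finger_gap: 0.0253
finger_force: 118.8
```

Run:
```python
from h import *
st()
```

```text
6.0 tcp [468.22 -69.59  19.32] yaw -3.48 F [-0.42 -1.07 -5.53] T [-0.22  0.01 -0.01] gap 0.0253 ff 118.8
```

carry_out(
  rows="0 0.001 0 0 0 0 -1;0 0.002 0 0 0 0 -1;0 0.003 0 0 0 0 -1;0 0.003 0 0 0 0 -1",
)

```text
time_s: 6.4
tcp_pos: [0.4713, -0.0697, 0.0193]
tool_rot: [0.728, 0.685, 0.0, -0.0]
wrist_force: [-0.6, -0.1, -5.9]
finger_gap: 0.0257
finger_force: 118.8
```

carry_out(
  rows="0 0.001 0 0 0 0 -1;0 0.002 0 0 0 0 -1",
)

```text
time_s: 6.6
tcp_pos: [0.4732, -0.0699, 0.0193]
tool_rot: [0.728, 0.685, -0.0, -0.0]
wrist_force: [-2.4, 0.4, -4.4]
finger_gap: 0.0255
finger_force: 118.9
```

carry_out(
  rows="0 0.001 0 0 0 0 -1;0 0.0015 0 0 0 0 -1",
)

```text
time_s: 6.8
tcp_pos: [0.4734, -0.07, 0.019]
tool_rot: [0.728, 0.686, -0.001, -0.001]
wrist_force: [-10.7, -3.8, -1.0]
finger_gap: 0.0254
finger_force: 119.5
```

carry_out(
  rows="0 -0.012 0 0 0 0 -1;0.02 -0.0175 0 0 0 0 -1;0.06 -0.0175 0 0 0 0 -1;0.1 -0.0175 0 0 0 0 -1;0.12 -0.0175 0 0 0 0 -1;0.12 -0.01 0 0 0 0 -1;0.12 -0.007 0 0 0 0 -1;0.12 -0.005 0 0 0 0 -1;0.12 -0.0035 0 0 0 0 -1;0.12 -0.0025 0 0 0 0 -1;0.12 -0.0015 0 0 0 0 -1;0.12 -0.001 0 0 0 0 -1;0.12 -0.0005 0 0 0 0 -1;0.12 0 0 0 0 0 -1",
)

```text
time_s: 8.2
tcp_pos: [0.481, 0.0497, 0.019]
tool_rot: [0.728, 0.685, -0.001, -0.001]
wrist_force: [-5.3, -2.8, -3.1]
finger_gap: 0.0254
finger_force: 119.4
```

Run:
```python
from h import *
st()
```

```text
8.2 tcp [480.99  49.68  19.03] yaw -3.47 F [-5.31 -2.85 -3.13] T [-0.68  1.01  0.01] gap 0.0254 ff 119.4
```

carry_out(
  rows="0 0.0005 0 0 0 0 -1;0 0.001 0 0 0 0 -1;0 0.0015 0 0 0 0 -1",
)

```text
time_s: 8.5
tcp_pos: [0.4812, 0.0496, 0.0188]
tool_rot: [0.728, 0.686, -0.002, -0.002]
wrist_force: [-13.9, -5.3, -0.9]
finger_gap: 0.0254
finger_force: 119.8
```

carry_out(
  rows="0 0.0005 0 0 0 0 -1;0 0.001 0 0 0 0 -1",
)

```text
time_s: 8.7
tcp_pos: [0.4814, 0.0496, 0.0186]
tool_rot: [0.728, 0.686, -0.003, -0.003]
wrist_force: [-15.9, -6.0, 1.3]
finger_gap: 0.0253
finger_force: 120.0
```

carry_out(
  rows="0 0.0005 0 0 0 0 -1;0 0.001 0 0 0 0 -1",
)

```text
time_s: 8.9
tcp_pos: [0.4824, 0.0495, 0.0186]
tool_rot: [0.728, 0.686, -0.003, -0.003]
wrist_force: [-16.0, -5.6, 0.9]
finger_gap: 0.0253
finger_force: 120.0
```

Run:
```python
from h import *
st()
f=vision.grab_frame("top");st()
c,=blob(f,(60,0,120),(130,40,255),(225,165,320,200)); print(rect(f,c,.038))
```

```text
8.9 tcp [482.4   49.53  18.59] yaw -3.41 F [-16.02  -5.59   0.92] T [-0.85  2.22  0.21] gap 0.0253 ff 120.0
8.95 tcp [482.46  49.49  18.59] yaw -3.42 F [-15.63  -5.31  -0.07] T [-0.92  2.09  0.2 ] gap 0.0258 ff 120.0
(array([621.6,  26.7]), array([155.6,  30.8]), 85.98)
```

carry_out(
  rows="0 -0.01 0 0 0 0 -1;-0.02 -0.016 0 0 0 0 -1;-0.06 -0.016 0 0 0 0 -1;-0.1 -0.016 0 0 0 0 -1;-0.12 -0.015 0 0 0 0 -1;-0.12 -0.01 0 0 0 0 -1;-0.12 -0.007 0 0 0 0 -1;-0.12 -0.0055 0 0 0 0 -1;-0.12 -0.0045 0 0 0 0 -1;-0.12 -0.0035 0 0 0 0 -1;-0.12 -0.0025 0 0 0 0 -1;-0.12 -0.0015 0 0 0 0 -1;-0.12 -0.0006 0 0 0 0 -1;-0.12 -0.0006 0 0 0 0 -1",
)

```text
time_s: 10.35
tcp_pos: [0.4752, -0.0694, 0.0188]
tool_rot: [0.728, 0.686, -0.002, -0.002]
wrist_force: [-12.2, -3.1, 1.2]
finger_gap: 0.0255
finger_force: 120.0
```

Run:
```python
from h import *
st()
```

```text
10.35 tcp [475.19 -69.41  18.79] yaw -3.36 F [-12.18  -3.14   1.16] T [-0.61  1.81  0.2 ] gap 0.0255 ff 120.0
```

carry_out(
  rows="0 -0.0105 0 0 0 0 -1;0.03 -0.0105 0 0 0 0 -1;0.075 -0.0105 0 0 0 0 -1;0.12 -0.0105 0 0 0 0 -1;0.12 -0.007 0 0 0 0 -1;0.12 -0.004 0 0 0 0 -1;0.12 -0.002 0 0 0 0 -1;0.12 -0.001 0 0 0 0 -1;0.12 0 0 0 0 0 -1;0.12 0.001 0 0 0 0 -1;0.12 0.0021 0 0 0 0 -1;0.12 0.0021 0 0 0 0 -1",
)

```text
time_s: 11.55
tcp_pos: [0.4841, 0.049, 0.0186]
tool_rot: [0.728, 0.685, -0.003, -0.003]
wrist_force: [-13.4, 1.5, 2.0]
finger_gap: 0.0251
finger_force: 120.3
```

carry_out(
  rows="0 -0.0125 0 0 0 0 -1;-0.03 -0.0125 0 0 0 0 -1;-0.075 -0.0125 0 0 0 0 -1;-0.12 -0.0125 0 0 0 0 -1;-0.12 -0.008 0 0 0 0 -1;-0.12 -0.005 0 0 0 0 -1;-0.12 -0.0035 0 0 0 0 -1;-0.12 -0.0025 0 0 0 0 -1;-0.12 -0.0015 0 0 0 0 -1;-0.12 -0.0005 0 0 0 0 -1;-0.12 0.0005 0 0 0 0 -1;-0.12 0.001 0 0 0 0 -1;-0.12 0.001 0 0 0 0 -1",
)

```text
time_s: 12.85
tcp_pos: [0.4778, -0.0697, 0.0184]
tool_rot: [0.728, 0.686, -0.003, -0.003]
wrist_force: [-14.8, -8.3, -1.1]
finger_gap: 0.0253
finger_force: 119.7
```

carry_out(
  rows="0 -0.0105 0 0 0 0 -1;0.03 -0.0105 0 0 0 0 -1;0.075 -0.0105 0 0 0 0 -1;0.12 -0.0105 0 0 0 0 -1;0.12 -0.007 0 0 0 0 -1;0.12 -0.004 0 0 0 0 -1;0.12 -0.002 0 0 0 0 -1;0.12 -0.001 0 0 0 0 -1;0.12 0 0 0 0 0 -1;0.12 0.001 0 0 0 0 -1;0.12 0.002 0 0 0 0 -1;0.12 0.002 0 0 0 0 -1",
)

```text
time_s: 14.05
tcp_pos: [0.487, 0.0494, 0.0184]
tool_rot: [0.728, 0.686, -0.002, -0.003]
wrist_force: [-12.3, 5.1, -1.4]
finger_gap: 0.0256
finger_force: 120.2
```

carry_out(
  rows="0 -0.0125 0 0 0 0 -1;-0.03 -0.0125 0 0 0 0 -1;-0.075 -0.0125 0 0 0 0 -1;-0.12 -0.0125 0 0 0 0 -1;-0.12 -0.008 0 0 0 0 -1;-0.12 -0.005 0 0 0 0 -1;-0.12 -0.0035 0 0 0 0 -1;-0.12 -0.0025 0 0 0 0 -1;-0.12 -0.0015 0 0 0 0 -1;-0.12 -0.0005 0 0 0 0 -1;-0.12 0.0005 0 0 0 0 -1;-0.12 0.001 0 0 0 0 -1;-0.12 0.001 0 0 0 0 -1",
)

```text
time_s: 15.35
tcp_pos: [0.4808, -0.0698, 0.0184]
tool_rot: [0.727, 0.686, -0.003, -0.003]
wrist_force: [-14.3, -6.2, -2.4]
finger_gap: 0.0253
finger_force: 119.8
```

Run:
```python
from h import *
f=vision.grab_frame("top");st()
c,=blob(f,(60,0,120),(130,40,255),(225,150,320,200)); print(rect(f,c,.038))
```

```text
15.4 tcp [480.83 -69.84  18.42] yaw -3.36 F [-14.92  -6.7   -1.85] T [-1.18  2.11 -0.01] gap 0.0253 ff 119.8
(array([628. ,  25.6]), array([155. ,  30.7]), 86.47)
```

carry_out(
  rows="0 -0.0105 0 0 0 0 -1;0.03 -0.0105 0 0 0 0 -1;0.075 -0.0105 0 0 0 0 -1;0.12 -0.0105 0 0 0 0 -1;0.12 -0.007 0 0 0 0 -1;0.12 -0.004 0 0 0 0 -1;0.12 -0.002 0 0 0 0 -1;0.12 -0.001 0 0 0 0 -1;0.12 0 0 0 0 0 -1;0.12 0.001 0 0 0 0 -1;0.12 0.002 0 0 0 0 -1;0.12 0.002 0 0 0 0 -1",
)

```text
time_s: 16.6
tcp_pos: [0.49, 0.0494, 0.0183]
tool_rot: [0.728, 0.686, -0.002, -0.003]
wrist_force: [-11.0, 5.7, -1.2]
finger_gap: 0.0252
finger_force: 120.2
```

carry_out(
  rows="0 -0.0125 0 0 0 0 -1;-0.03 -0.0125 0 0 0 0 -1;-0.075 -0.0125 0 0 0 0 -1;-0.12 -0.0125 0 0 0 0 -1;-0.12 -0.008 0 0 0 0 -1;-0.12 -0.005 0 0 0 0 -1;-0.12 -0.0035 0 0 0 0 -1;-0.12 -0.0025 0 0 0 0 -1;-0.12 -0.0015 0 0 0 0 -1;-0.12 -0.0005 0 0 0 0 -1;-0.12 0.0005 0 0 0 0 -1;-0.12 0.001 0 0 0 0 -1;-0.12 0.001 0 0 0 0 -1",
)

```text
time_s: 17.9
tcp_pos: [0.484, -0.07, 0.0185]
tool_rot: [0.728, 0.686, -0.002, -0.003]
wrist_force: [-13.5, -6.5, -1.4]
finger_gap: 0.025
finger_force: 119.9
```

carry_out(
  rows="0 -0.0105 0 0 0 0 -1;0.03 -0.0105 0 0 0 0 -1;0.075 -0.0105 0 0 0 0 -1;0.12 -0.0105 0 0 0 0 -1;0.12 -0.007 0 0 0 0 -1;0.12 -0.004 0 0 0 0 -1;0.12 -0.002 0 0 0 0 -1;0.12 -0.001 0 0 0 0 -1;0.12 0 0 0 0 0 -1;0.12 0.001 0 0 0 0 -1;0.12 0.002 0 0 0 0 -1;0.12 0.002 0 0 0 0 -1",
)

```text
time_s: 19.1
tcp_pos: [0.4932, 0.0492, 0.0184]
tool_rot: [0.728, 0.686, -0.002, -0.003]
wrist_force: [-11.3, 5.9, -1.6]
finger_gap: 0.0254
finger_force: 120.2
```

carry_out(
  rows="0 -0.0125 0 0 0 0 -1;-0.03 -0.0125 0 0 0 0 -1;-0.075 -0.0125 0 0 0 0 -1;-0.12 -0.0125 0 0 0 0 -1;-0.12 -0.008 0 0 0 0 -1;-0.12 -0.005 0 0 0 0 -1;-0.12 -0.0035 0 0 0 0 -1;-0.12 -0.0025 0 0 0 0 -1;-0.12 -0.0015 0 0 0 0 -1;-0.12 -0.0005 0 0 0 0 -1;-0.12 0.0005 0 0 0 0 -1;-0.12 0.001 0 0 0 0 -1;-0.12 0.001 0 0 0 0 -1",
)

```text
time_s: 20.4
tcp_pos: [0.4873, -0.07, 0.0185]
tool_rot: [0.727, 0.686, -0.002, -0.002]
wrist_force: [-11.2, -6.2, -2.2]
finger_gap: 0.0254
finger_force: 119.8
```

Run:
```python
from h import *
f=vision.grab_frame("top");st()
c,=blob(f,(60,0,120),(130,40,255),(225,150,320,200)); print(rect(f,c,.038))
```

```text
20.45 tcp [487.26 -69.94  18.47] yaw -3.35 F [-11.17  -3.97  -2.91] T [-0.94  1.74  0.05] gap 0.0253 ff 119.8
(array([634.4,  25.6]), array([154.8,  29.8]), 86.98)
```

carry_out(
  rows="0 -0.0105 0 0 0 0 -1;0.03 -0.0105 0 0 0 0 -1;0.075 -0.0105 0 0 0 0 -1;0.12 -0.0105 0 0 0 0 -1;0.12 -0.007 0 0 0 0 -1;0.12 -0.004 0 0 0 0 -1;0.12 -0.002 0 0 0 0 -1;0.12 -0.001 0 0 0 0 -1;0.12 0 0 0 0 0 -1;0.12 0.001 0 0 0 0 -1;0.12 0.002 0 0 0 0 -1;0.12 0.0025 0 0 0 0 -1;0.12 0.0025 0 0 0 0 -1",
)

```text
time_s: 21.75
tcp_pos: [0.4982, 0.0483, 0.0188]
tool_rot: [0.728, 0.685, -0.001, -0.001]
wrist_force: [-7.5, -0.2, -4.8]
finger_gap: 0.0246
finger_force: 119.5
```

carry_out(
  rows="0 -0.013 0 0 0 0 -1;-0.03 -0.013 0 0 0 0 -1;-0.075 -0.013 0 0 0 0 -1;-0.12 -0.013 0 0 0 0 -1;-0.12 -0.008 0 0 0 0 -1;-0.12 -0.005 0 0 0 0 -1;-0.12 -0.0035 0 0 0 0 -1;-0.12 -0.0025 0 0 0 0 -1;-0.12 -0.0015 0 0 0 0 -1;-0.12 -0.0005 0 0 0 0 -1;-0.12 0.0005 0 0 0 0 -1;-0.12 0.0005 0 0 0 0 -1",
)

```text
time_s: 22.95
tcp_pos: [0.4927, -0.0707, 0.0192]
tool_rot: [0.728, 0.686, 0.0, -0.0]
wrist_force: [-2.2, 0.6, -6.7]
finger_gap: 0.0254
finger_force: 119.4
```

Run:
```python
from h import *
f=vision.grab_frame("top");st()
c,=blob(f,(60,0,120),(130,40,255),(225,150,320,200)); print(rect(f,c,.038))
```

```text
23.0 tcp [492.66 -70.76  19.23] yaw -3.46 F [-2.57  0.58 -5.58] T [-0.02  0.36  0.13] gap 0.0252 ff 119.4
(array([640.2,  25.4]), array([154.9,  29.7]), 87.01)
```

carry_out(
  rows="0 -0.0105 0 0 0 0 -1;0.03 -0.0105 0 0 0 0 -1;0.075 -0.0105 0 0 0 0 -1;0.12 -0.0105 0 0 0 0 -1;0.12 -0.007 0 0 0 0 -1;0.12 -0.004 0 0 0 0 -1;0.12 -0.002 0 0 0 0 -1;0.12 -0.001 0 0 0 0 -1;0.12 0 0 0 0 0 -1;0.12 0.001 0 0 0 0 -1;0.12 0.0015 0 0 0 0 -1",
)

```text
time_s: 24.1
tcp_pos: [0.5013, 0.0482, 0.0192]
tool_rot: [0.728, 0.685, -0.0, -0.0]
wrist_force: [-2.5, -1.1, -4.8]
finger_gap: 0.0251
finger_force: 119.6
```

Run:
```python
from h import *
f=vision.grab_frame("top");st()
c,=blob(f,(60,0,120),(130,40,255),(225,150,320,200)); print(rect(f,c,.038)); print(c.min(0),c.max(0))
im=cv2.resize(f["pixels"][140:240,200:340,::-1],(700,500),interpolation=cv2.INTER_CUBIC); cv2.imwrite("pics/c5.png",im)
```

```text
24.15 tcp [501.46  48.23  19.26] yaw -3.51 F [-1.71 -0.01 -5.07] T [-0.35  0.26 -0.04] gap 0.0253 ff 119.5
(array([641.5,  24.9]), array([154.7,  30.2]), 85.52)
[238 167] [300 182]
```

View pics/c5.png

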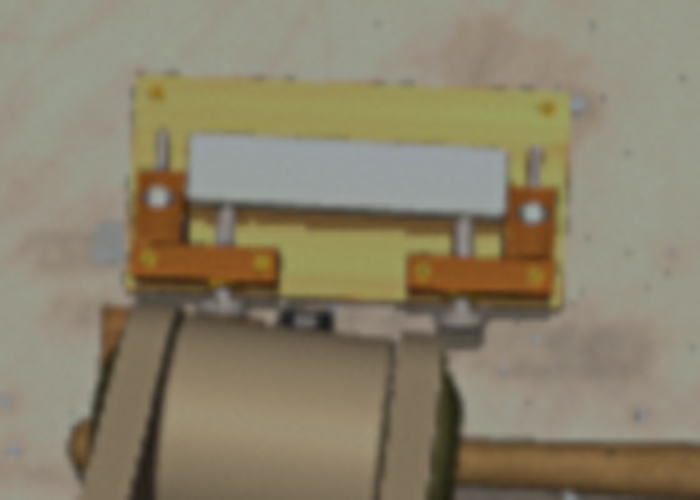

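The picture shows the bar clear of the cheek strips at (190–508, 135–215) in crop pixels, and the forces are down to about 2 N, so it is loose. Next I'll lay the mallet back where it was.

Run:
```python
from h import *
st(); go(455,45,19.2,-3.5); go(455,-255,19.2,1.4); go(482,-255,11.7,1.4)
```

```text
24.15 tcp [501.46  48.23  19.26] yaw -3.51 F [-1.71 -0.01 -5.07] T [-0.35  0.26 -0.04] gap 0.0253 ff 119.5
shift [-0.0061 -0.0462  0.0001] turn [-0.0001  0.0001 -0.0001]
shift [-3.055e-01 -2.780e-02  1.000e-04] turn [-0.0001  0.0001 -0.0546]
shift [-0.3038 -0.0008  0.0076] turn [-0.0001  0.0001 -0.0546]
```

carry_out(
  rows="-0.002 -0.023 0 0 0 0 -1;-0.006 -0.046 0 0 0 0 -1;-0.045 -0.045 0 0 0 0 -1;-0.09 -0.042 0 0 0 0 -1;-0.135 -0.039 0 0 0 0 -1;-0.18 -0.036 0 0 0 0 -1;-0.225 -0.033 0 0 0 -0.01 -1;-0.27 -0.03 0 0 0 -0.03 -1;-0.295 -0.02 0 0 0 -0.0546 -1;-0.304 -0.001 0 0 0 -0.0546 -1;-0.304 -0.001 0.003 0 0 -0.0546 -1;-0.304 -0.001 0.006 0 0 -0.0546 -1;-0.304 -0.001 0.0075 0 0 -0.0546 -1;-0.304 -0.001 0.0075 0 0 -0.0546 -1",
)

```text
time_s: 25.55
tcp_pos: [0.4818, -0.2545, 0.0123]
tool_rot: [0.698, 0.716, -0.0, 0.0]
wrist_force: [-2.9, -1.0, 1.7]
finger_gap: 0.0252
finger_force: 120.9
```

carry_out(
  rows="0 0 0 0 0 0 0;0 0 0 0 0 0 1;0 0 0 0 0 0 1;0 0 0 0 0 0 1;0 0 0 0 0 0 1;0 0 -0.03 0 0 0 1;0 0 -0.07 0 0 0 1;0 0 -0.12 0 0 0 1;0 0 -0.12 0 0 0 1;0 0 -0.12 0 0 0 1",
)

```text
time_s: 26.55
tcp_pos: [0.4822, -0.2549, 0.1325]
tool_rot: [0.698, 0.716, 0.0, 0.001]
wrist_force: [0.7, -0.1, -0.9]
finger_gap: 0.0855
finger_force: 0.0
```

Run:
```python
from h import *
f=vision.grab_frame("top");st()
c,=blob(f,(60,0,120),(130,40,255),(225,150,320,200)); print(rect(f,c,.038))
s=lambda uv:np.array(uv)/5+[200,140]-.4
p=ray(f,s([(190,135),(508,150),(505,215),(188,200)]),.038)*1000; print(p.mean(0),p.round(1)[:,:2].tolist())
go(641,25.2,132,-4); go(641,25.2,14,-4)
```

```text
26.6 tcp [ 481.69 -254.52  131.25] yaw 1.43 F [-1.04  0.14  0.67] T [ 0.02  0.   -0.01] gap 0.0854 ff 0.0
(array([641.3,  24.9]), array([154.7,  30.2]), 85.61)
[640.63267078  24.88259416  38.        ] [[662.4, 103.1], [651.5, -55.1], [619.0, -52.9], [629.7, 104.5]]
shift [ 0.2757  0.1662 -0.0007] turn [-0.0004 -0.0003  0.0604]
shift [0.2756 0.1663 0.1173] turn [-0.0004 -0.0003  0.0604]
```

carry_out(
  rows="0.045 0.02 0 0 0 0.03 0.6;0.09 0.05 0 0 0 0.06 0.6;0.13 0.075 0 0 0 0.06 0.6;0.17 0.1 0 0 0 0.06 0.6;0.21 0.125 0 0 0 0.06 0.6;0.25 0.15 0 0 0 0.06 0.6;0.2755 0.166 0 0 0 0.06 0.6;0.2755 0.166 0 0 0 0.06 0.6;0.2755 0.166 0.03 0 0 0.06 0.6;0.2755 0.166 0.06 0 0 0.06 0.6;0.2755 0.166 0.07 0 0 0.06 0.6;0.2755 0.166 0.07 0 0 0.06 0.6",
  newtons=30,
)

```text
time_s: 27.8
tcp_pos: [0.6399, 0.0243, 0.0598]
tool_rot: [0.731, 0.682, -0.001, -0.002]
wrist_force: [-0.4, 0.4, -0.0]
finger_gap: 0.0682
finger_force: 0.0
```

Run:
```python
from h import *
g=vision.grab_frame("side");f=vision.grab_frame("top");st(); go(640.8,25,11.5,-4)
im=np.zeros((600,800,3),np.uint8); im[:500,:700]=cv2.resize(g["pixels"][130:230,265:405,::-1],(700,500)); im[400:600,500:800]=cv2.resize(f["pixels"][190:290,330:480,::-1],(300,200))
cv2.imwrite("pics/c6.png",im)
```

```text
27.9 tcp [641.45  24.35  62.72] yaw -3.99 F [0.06 0.16 1.08] T [ 0.   -0.01 -0.01] gap 0.0681 ff 0.0
shift [ 0.0006 -0.0008  0.0512] turn [0.0007 0.0001 0.0001]
```

View pics/c6.png

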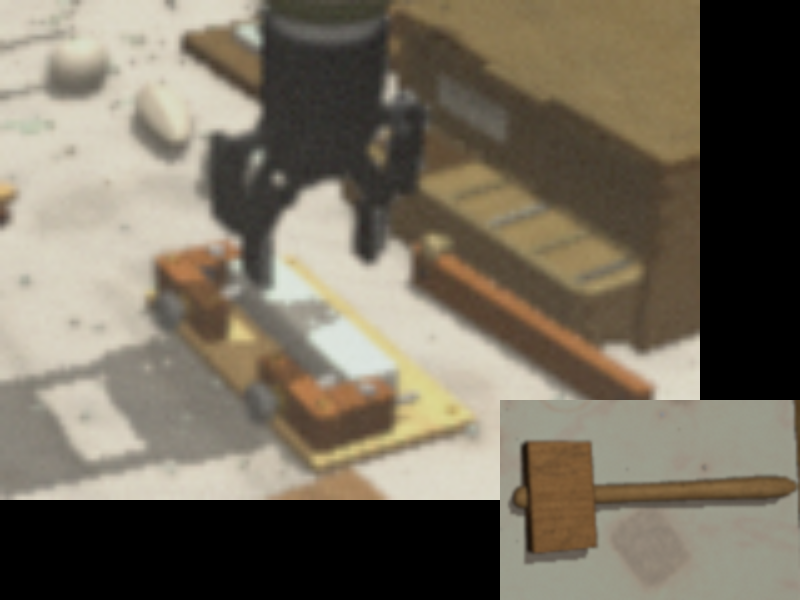

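The fingers straddle the bar at the notch, and the mallet lies flat on the table. I'll go down and grip gently.

carry_out(
  rows="0 0 0.015 0 0 0 0.6;0 0 0.03 0 0 0 0.6;0 0 0.04 0 0 0 0.6;0 0 0.047 0 0 0 0.6;0 0 0.05 0 0 0 0.6;0 0 0.05 0 0 0 0.6",
)

```text
time_s: 28.5
tcp_pos: [0.641, 0.0248, 0.0115]
tool_rot: [0.731, 0.682, -0.0, -0.0]
wrist_force: [0.7, -0.7, -0.6]
finger_gap: 0.0683
finger_force: 0.0
```

carry_out(
  rows="0 0 0 0 0 0 0.2;0 0 0 0 0 0 0;0 0 0 0 0 0 -0.1;0 0 0 0 0 0 -0.3;0 0 0 0 0 0 -1;0 0 0 0 0 0 -1;0 0 0 0 0 0 -1;0 0 0 0 0 0 -1",
  newtons=30,
)

```text
time_s: 29.3
tcp_pos: [0.6412, 0.0248, 0.0123]
tool_rot: [0.731, 0.682, 0.0, 0.0]
wrist_force: [-2.6, -0.5, 5.9]
finger_gap: 0.0345
finger_force: 32.0
```

carry_out(
  rows="0 0 -0.004 0 0 0 -1;0 0 -0.01 0 0 0 -1;0 0 -0.03 0 0 0 -1;0 0 -0.06 0 0 0 -1;0 0 -0.09 0 0 0 -1;0 0 -0.11 0 0 0 -1;0 0 -0.11 0 0 0 -1;0 0 -0.11 0 0 0 -1",
)

```text
time_s: 30.1
tcp_pos: [0.6405, 0.0249, 0.1209]
tool_rot: [0.731, 0.682, -0.0, -0.001]
wrist_force: [-0.7, -0.1, -3.3]
finger_gap: 0.0345
finger_force: 31.2
```

Run:
```python
from h import *
st(); go(491.5,373.5,122,10.67)
```

```text
30.1 tcp [640.51  24.89 120.91] yaw -3.96 F [-0.7  -0.05 -3.32] T [ 0.01 -0.03  0.01] gap 0.0345 ff 31.2
shift [ 0.3375 -0.1727 -0.0008] turn [-9.000e-04 -1.000e-04 -1.626e-01]
```

carry_out(
  rows="0.02 -0.01 0 0 0 -0.01 -1;0.055 -0.028 0 0 0 -0.03 -1;0.095 -0.049 0 0 0 -0.05 -1;0.135 -0.069 0 0 0 -0.07 -1;0.175 -0.09 0 0 0 -0.09 -1;0.215 -0.11 0 0 0 -0.11 -1;0.255 -0.13 0 0 0 -0.13 -1;0.295 -0.151 0 0 0 -0.15 -1;0.325 -0.166 0 0 0 -0.1626 -1;0.3375 -0.1727 0 0 0 -0.1626 -1;0.3375 -0.1727 0.03 0 0 -0.1626 -1;0.3375 -0.1727 0.06 0 0 -0.1626 -1;0.3375 -0.1727 0.08 0 0 -0.1626 -1;0.3375 -0.1727 0.08 0 0 -0.1626 -1;0.3375 -0.1727 0.08 0 0 -0.1626 -1",
)

```text
time_s: 31.6
tcp_pos: [0.4923, 0.3729, 0.0416]
tool_rot: [0.639, 0.77, -0.0, -0.0]
wrist_force: [-0.4, 0.4, -1.5]
finger_gap: 0.0346
finger_force: 31.1
```

Run:
```python
from h import *
g=vision.grab_frame("side");f=vision.grab_frame("top");st(); go(491.5,373.5,24.5,10.67)
im=np.zeros((600,800,3),np.uint8); im[:480,:480]=cv2.resize(g["pixels"][100:220,170:290,::-1],(480,480)); im[:400,480:800]=cv2.resize(f["pixels"][185:285,90:170,::-1],(320,400))
cv2.imwrite("pics/c7.png",im)
```

```text
31.7 tcp [492.83 373.45  42.96] yaw 10.64 F [-0.06  0.36 -1.09] T [-0.04  0.01 -0.05] gap 0.0346 ff 31.1
shift [ 0.0003 -0.0013  0.0185] turn [ 0.0011 -0.0003 -0.0003]
```

View pics/c7.png

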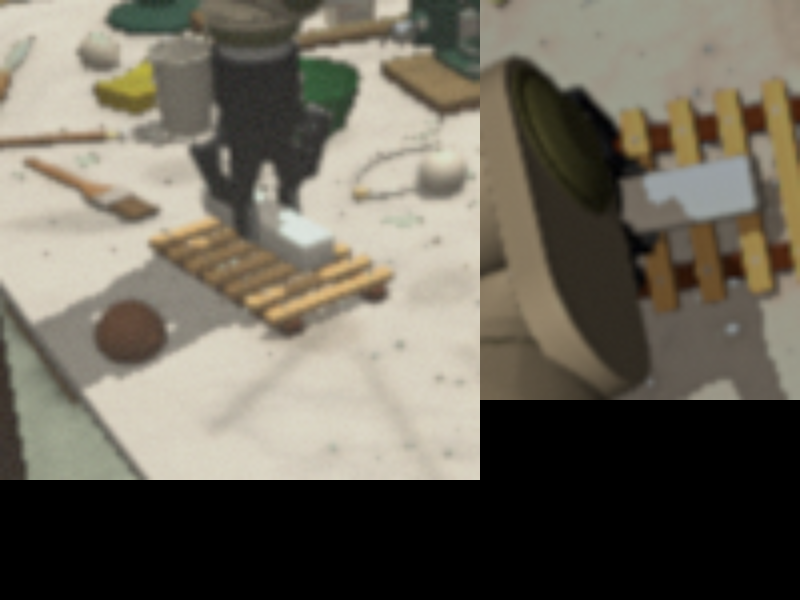

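The bar hangs centred over the rack and in line with it. I'll lower it slowly.

carry_out(
  rows="0 0 0.005 0 0 0 -1;0 0 0.01 0 0 0 -1;0 0 0.013 0 0 0 -1;0 0 0.015 0 0 0 -1;0 0 0.0165 0 0 0 -1;0 0 0.0175 0 0 0 -1;0 0 0.0175 0 0 0 -1;0 0 0.0175 0 0 0 -1",
)

```text
time_s: 32.5
tcp_pos: [0.4921, 0.3735, 0.0244]
tool_rot: [0.638, 0.77, 0.0, 0.0]
wrist_force: [0.3, 0.6, -1.7]
finger_gap: 0.0347
finger_force: 31.2
```

carry_out(
  rows="0 0 0.0005 0 0 0 -1;0 0 0.001 0 0 0 -1;0 0 0.001 0 0 0 -1",
)

```text
time_s: 32.8
tcp_pos: [0.4922, 0.3735, 0.0242]
tool_rot: [0.638, 0.77, 0.0, 0.0]
wrist_force: [-3.0, -2.2, 6.3]
finger_gap: 0.0344
finger_force: 32.3
```

Contact. I'll release slowly, rise, and move away.

carry_out(
  rows="0 0 0 0 0 0 -0.1;0 0 0 0 0 0 0.1;0 0 0 0 0 0 0.4;0 0 0 0 0 0 0.6;0 0 0 0 0 0 0.6;0 0 0 0 0 0 0.6;0 0 -0.02 0 0 0 0.6;0 0 -0.05 0 0 0 0.6;0 0 -0.09 0 0 0 0.6;0 0 -0.13 0 0 0 0.6;-0.03 -0.05 -0.16 0 0 0 0.6;-0.03 -0.1 -0.18 0 0 0 0.6;-0.03 -0.15 -0.18 0 0 0 0.6;-0.03 -0.2 -0.18 0 0 0 0.6;-0.03 -0.2 -0.18 0 0 0 0.6;-0.03 -0.2 -0.18 0 0 0 0.6",
)

```text
time_s: 34.4
tcp_pos: [0.2995, 0.3068, 0.2039]
tool_rot: [0.638, 0.77, 0.001, 0.0]
wrist_force: [0.3, -0.5, 0.3]
finger_gap: 0.0683
finger_force: 0.0
```

Run:
```python
from h import *
g=vision.grab_frame("side");f=vision.grab_frame("top");st()
cv2.imwrite("pics/c8.png",np.vstack([f["pixels"][60:330,:,::-1],g["pixels"][80:330,:,::-1]]))
```

```text
34.5 tcp [301.84 307.19 203.64] yaw 10.67 F [-0.54 -0.34 -0.21] T [-0.03  0.02 -0.02] gap 0.0682 ff 0.0
```

View pics/c8.png

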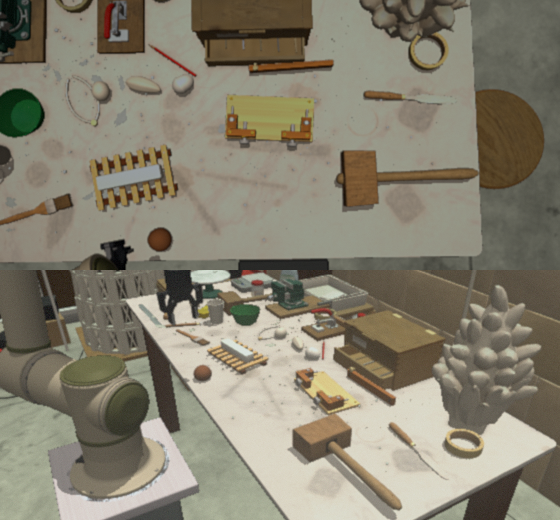

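The bar lies flat and whole on the rack, at about (128,178) in the top view. The mallet is on the table, the other things have not moved, and the arm is clear.

```bash
python3 -c "
from plant import workorder; print(workorder.sign_off())"
```

```text
the job is handed in; nothing more can be done
None
```

The job is handed in: light alternate mallet taps on the two pins freed the bar (highest force I read at the wrist about 17 N), the mallet is back on the table, and the bar lies flat and whole on the drying rack, finished at about 35 s with nothing else moved.

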